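# Move the laid-out sockets to the blue rail

### The arm

A 7-joint arm with a two-finger parallel gripper is mounted at the origin on the work surface. World frame = base frame: x ahead of the robot, y to its left, z up, the work surface at z = 0. Lengths are in m, angles in rad, forces in N, time in s.
With the tool pointing down it reaches from about 0.425 to 0.975 m from the base axis. Payload 16.7 kg.
Tool frame: the origin (TCP) lies on the centre line of the jaws, within the pads' length; the fingertips stand bot.tip_reach ahead of it and the grasp point (between the pads) is the TCP (bot.tip_reach is the distance from the TCP to the fingertips, in m); z points along the fingers, y is the line along which they close (so a half turn about z gives the same grasp; the last joint's range is limited). The gripper opens to 85 mm and grips with 20 to 120 N. Pads are 22 mm wide; open, the fingers measure 114 mm over their backs; the gripper's body (76 mm by 85 mm) begins 54 mm behind the grasp point. The pads swing forward as they close: fully open they stand 13 mm farther back than shut.
Start: joints at [-1.452, 0.426, 0.074, 1.606, -0.034, 1.111, -0.067], TCP at [0.179, 0.651, 0.25] pointing down, gripper open.
Joint ranges: [-2.85, 2.85], [-0.5, 2.14], [-1.23, 1.37], [0.21, 2.46], [-1.02, 4.16], [0.16, 2.05], [-2.73, 2.73]. Speed limits (rad/s): [1.89, 1.89, 2.39, 2.39, 3.01, 3.01, 3.01].

### API

Orientations are given as a rotation vector (axis times angle).
In Python, from bench import bot gives the robot as it stands.
- The arm moves only by the tool apply_moves, never from a script. Its argument "rows" is a list of rows, each an object with "translation": the shift along the tool's x, y, z in mm, a list of three; "rot": the turn, a rotation vector about the tool's x, y, z in degrees, a list of three; "grip": the opening in per cent of the stroke, from 0 (shut) to 100 (fully open). In form: [{"translation": [tx, ty, tz], "rot": [rx, ry, rz], "grip": grip}, ...]. A call has 1 to 10 rows; each row is the pose to reach, as a shift and turn from the pose commanded when the call began, along the tool's axes at that moment; what a row does not reach only later rows make up. A row lasts 1/8 s, in which the tool goes at most 62.5 mm and 10.7 degrees, less where a joint would pass 70% of its speed; a pose out of reach is approached as far as the arm can. A call with a gripper value outside its range is refused whole. The fingers move at their own pace and stop on an object; "grip_force" is the grip in N (left out, the last holds). Time passes only in rows, so rows that repeat a pose let the fingers close. It gives the time, the measured TCP pose, the force, the opening and the grip force at its end, in the units of the state.
- bot.state(): the state, without advancing time (a new reading comes with each control period).
- bot.read_camera(name): name is "scene" or "top" or "wrist"; returns a dict with "img" (480x640x3 uint8, red, green, blue), "vfov" (degrees; the focal length in pixels is half the picture's height over the tangent of half this angle, whatever the lens; pixels are square), "cx", "cy" (the principal point, pixels), "D" ([k1, k2, p1, p2, k3] as OpenCV has them; the pictures are not rectified), "cam_to_world" (4x4, takes a point from camera to world coordinates). Camera axes: x right, y down, z forward; pixel columns grow to the right and rows downward; lengths in m; the calibration is good to about 2 mm. A picture is of the moment at which its call begins. There is no depth.
- bot.finish_job(): hands the job in; it is judged then, once.
The state is a dict: "time_s": time; "qpos": joint angles; "qd": joint speeds; "joint_torque": joint torques, N m; "eef_pos": TCP position; "orientation": TCP orientation; "ft_force": force on the tool from outside, world axes, zero at the start; "wrist_torque": the same for the moment, N m; "gripper_width": finger opening in m; "finger_force": force on a finger pad.
Only numpy, scipy, OpenCV 4.12 (cv2) and the standard library are available. Lean on these libraries where they do the work, as an engineer would, in place of code of your own. Each camera call takes 0.05 s, during which the arm holds its last target. There are 200 camera calls.

### The job

Four wrench sockets stand on the bare aluminium rail in the order in which the next job uses them, counted from the end with the loop handle. Move them all to the empty blue rail in the same order counted from its own loop handle: one socket per bay, near the middle of the bay, standing upright on the pad with the six-sided opening up as it is now, let go and at rest.

Things in the scene. Friction and masses are not known exactly. Their poses are not given: they have to be found in the camera images.
- deep_wide_mid (a point): Loose deep wide wrench socket of chromed steel: an upright round cylinder 34 mm in diameter and 64 mm tall (the lowest 16 mm are 30 mm wide), dark six-sided opening at its top; 0.14 to 0.34 kg. This point is its centre, half-way up; z points up its axis, out of the six-sided opening.
- pad_deep_wide: Black rubber pad, 56 x 44 x 3 mm, fixed in the bay of the old rail where the deep wide socket stands at the start; it never moves, so it still tells that bay afterwards. The four pads look alike. Origin: centre of its underside; y points along the rail to the loop handle.
- deep_slim_mid (a point): Loose deep slim wrench socket of chromed steel: an upright round cylinder 24 mm in diameter and 64 mm tall (the lowest 16 mm are 20 mm wide), dark six-sided opening at its top; 0.08 to 0.18 kg. This point is its centre, half-way up; z points up its axis, out of the six-sided opening.
- pad_deep_slim: Black rubber pad, 56 x 44 x 3 mm, fixed in the bay of the old rail where the deep slim socket stands at the start; it never moves, so it still tells that bay afterwards. The four pads look alike. Origin: centre of its underside; y points along the rail to the loop handle.
- short_wide_mid (a point): Loose short wide wrench socket of chromed steel: an upright round cylinder 34 mm in diameter and 44 mm tall (the lowest 16 mm are 30 mm wide), dark six-sided opening at its top; 0.14 to 0.34 kg. This point is its centre, half-way up; z points up its axis, out of the six-sided opening.
- pad_short_wide: Black rubber pad, 56 x 44 x 3 mm, fixed in the bay of the old rail where the short wide socket stands at the start; it never moves, so it still tells that bay afterwards. The four pads look alike. Origin: centre of its underside; y points along the rail to the loop handle.
- short_slim_mid (a point): Loose short slim wrench socket of chromed steel: an upright round cylinder 24 mm in diameter and 44 mm tall (the lowest 16 mm are 20 mm wide), dark six-sided opening at its top; 0.08 to 0.18 kg. This point is its centre, half-way up; z points up its axis, out of the six-sided opening.
- pad_short_slim: Black rubber pad, 56 x 44 x 3 mm, fixed in the bay of the old rail where the short slim socket stands at the start; it never moves, so it still tells that bay afterwards. The four pads look alike. Origin: centre of its underside; y points along the rail to the loop handle.
- old_rail: Source rail, bare aluminium, full at the start: flat fixed bar 222 (y) x 64 (x) x 12 mm high, four bays parted by cross ribs 3 mm thick rising 12 mm above the bar, long sides open. Bay centres at y = 81, 27, -27, -81 mm, x = 0, each with a 3 mm rubber pad (top 15 mm above the bench). Black loop handle at the +y end, out to y = 140 mm. Origin: centre of underside. Either side, any yaw.
- new_rail: Target rail, blue paint, empty at the start: flat fixed bar 222 (y) x 64 (x) x 12 mm high, four bays parted by cross ribs 3 mm thick rising 12 mm above the bar, long sides open. Bay centres at y = 81, 27, -27, -81 mm, x = 0, each with a 3 mm rubber pad (top 15 mm above the bench). Black loop handle at the +y end, out to y = 140 mm. Origin: centre of underside. Either side, any yaw.

How it is judged:
By the outcome, as a careful person would: the job done as asked, in the order asked, and still so for the second after the job is handed in, with the robot touching nothing.
It also fails if it takes over 120 s, if anything falls off the work surface, if the arm or the gripper's body presses on something with over 40 N, if the wrist force passes 120 N, or if a joint passes its speed limit or range.

## Working session

There is one attempt and no reset: what is moved stays moved. The work goes in short steps, Python scripts to look and compute and a tool call to move; the robot and the scene stay as the last step left them, time stands still between calls to the robot, and variables do not carry over. Pictures are saved under pics/ and viewed, at most 14 in all, crops included, and the job is handed in when it is done.

Besides the shell and the picture viewer there is one more tool, called after "Emit:" in YAML: its name, and indented under it one key for each argument. apply_moves: Moves the arm, as the interface text tells. Its arguments: {"type":"object","properties":{"rows":{"type":"array","items":{"type":"object","properties":{"translation":{"type":"array","items":{"type":"number"}},"rot":{"type":"array","items":{"type":"number"}},"grip":{"type":"number"}}}},"grip_force":{"type":"number"}},"required":["rows"]}

```bash
mkdir -p pics; ls; python3 - <<'E'
from bench import bot
import cv2,numpy as np
print(bot.state()); print(bot.tip_reach)
for n in("scene","top"):
    c=bot.read_camera(n); cv2.imwrite(f"pics/{n}0.png",c["img"][:,:,::-1]); np.savez(n+"0.npz",**c)
    print(n,c["vfov"],c["cx"],c["cy"],c["D"],np.round(c["cam_to_world"],3).tolist())
E
```

```text
pics
{'time_s': 0.0, 'qpos': array([-1.45253924,  0.42670534,  0.07388086,  1.60662376, -0.03412402,
        1.11077428, -0.06711486]), 'qd': array([-0.00045685,  0.0015469 ,  0.00111759,  0.00087224, -0.00071566,
        0.00199904,  0.0002816 ]), 'joint_torque': array([-2.16564954e-04, -9.49841022e+01,  3.76077846e+00, -4.63504422e+01,
        1.92366110e-02,  1.02816275e-02,  6.47068660e-06]), 'eef_pos': array([0.1785208 , 0.65056774, 0.24962186]), 'orientation': array([-4.19457390e-01, -3.11337730e+00,  1.95937694e-03]), 'ft_force': array([-0.2484289 ,  0.78252203,  0.43021428]), 'wrist_torque': array([ 0.02687766, -0.0216918 ,  0.00518732]), 'finger_force': 0.0, 'gripper_width': 0.08531611373029765}
0.019
scene 54.8226199439416 320.74795228784234 235.48240847216917 [0.01415861 0.         0.         0.         0.        ] [[-0.804, 0.333, -0.492, 0.905], [0.594, 0.455, -0.664, 0.482], [0.003, -0.826, -0.563, 0.501], [0.0, 0.0, 0.0, 1.0]]
top 48.73429125551337 320.0259264316706 245.99950567996808 [-0.04451112  0.          0.          0.          0.        ] [[-0.173, -0.959, 0.224, 0.313], [-0.985, 0.169, -0.037, -0.005], [-0.002, -0.227, -0.974, 1.02], [0.0, 0.0, 0.0, 1.0]]
```

View pics/scene0.png

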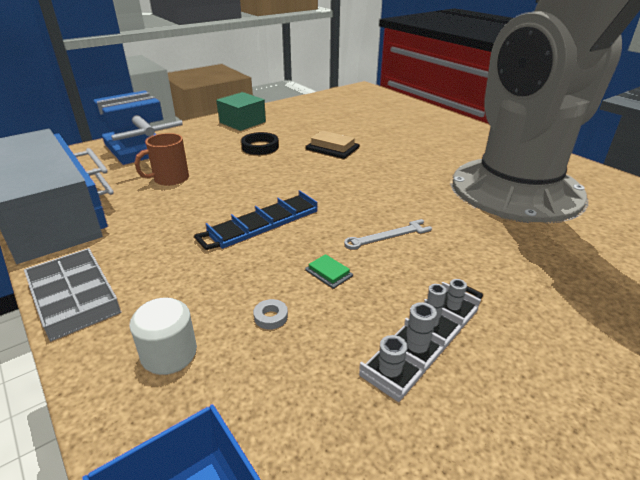

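View pics/top0.png

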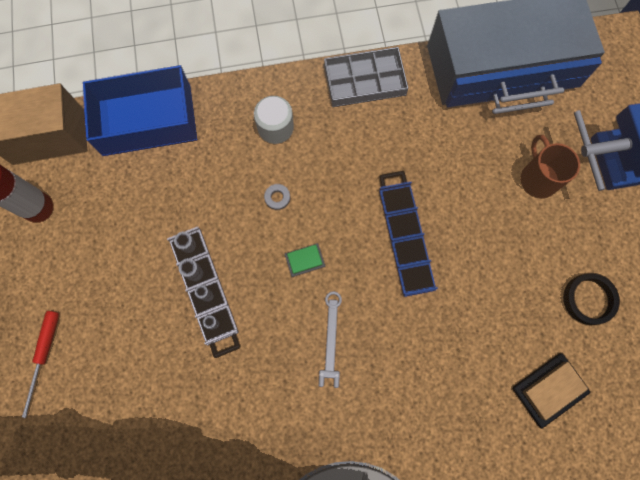

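The top view shows the old rail from its handle at (226,345) to its far end at (188,238). The new rail's handle is at (393,180), at the far end from the robot. Counted from the old handle, the sockets are slim, slim, wide, wide.

```bash
cat > h.py <<'E'
import numpy as np,cv2
def K(c):
    f=240/np.tan(np.radians(float(c["vfov"]))/2); return np.array([[f,0,float(c["cx"])],[0,f,float(c["cy"])],[0,0,1]])
def ray(c,uv):
    p=cv2.undistortPoints(np.array(uv,float).reshape(-1,1,2),K(c),np.array(c["D"],float)).reshape(-1,2)
    T=c["cam_to_world"]; return T[:3,3],np.c_[p,np.ones(len(p))]@T[:3,:3].T
def onz(c,uv,z):
    o,d=ray(c,uv); return o+d*((z-o[2])/d[:,2])[:,None]
def proj(c,P):
    T=np.linalg.inv(c["cam_to_world"]); return cv2.projectPoints(np.array(P,float).reshape(-1,3),cv2.Rodrigues(T[:3,:3])[0],T[:3,3],K(c),np.array(c["D"],float))[0].reshape(-1,2)
E
python3 - <<'E'
from h import *
t=np.load("top0.npz");s=np.load("scene0.npz")
hsv=cv2.cvtColor(t["img"],cv2.COLOR_RGB2HSV)
dark=(hsv[:,:,2]<70).astype(np.uint8)
for name,(x0,y0,x1,y1) in dict(new=(375,165,440,300),old=(165,225,245,360)).items():
    m=np.zeros_like(dark);m[y0:y1,x0:x1]=dark[y0:y1,x0:x1]
    n,l,st,ce=cv2.connectedComponentsWithStats(m)
    for i in range(1,n):
        if st[i,4]>60: print(name,st[i],ce[i].round(1),onz(t,ce[i],.015).round(4))
a=cv2.resize(t["img"][225:360,165:245],None,fx=4,fy=4,interpolation=3)
b=cv2.resize(s["img"][270:400,355:490],None,fx=3.5,fy=3.5,interpolation=3)
H=max(a.shape[0],b.shape[0]);p=np.zeros((H,a.shape[1]+b.shape[1],3),np.uint8)
p[:a.shape[0],:a.shape[1]]=a;p[:b.shape[0],a.shape[1]:]=b
cv2.imwrite("pics/z1.png",p[:,:,::-1]);print(p.shape)
E
```

```text
new [380 171  26  16 161] [392.3 176.7] [[ 0.6607 -0.2118  0.015 ]]
new [383 187  31  25 570] [397.8 199. ] [[ 0.6127 -0.2129  0.015 ]]
new [388 212  32  26 591] [403.9 224.6] [[ 0.5588 -0.214   0.015 ]]
new [395 238  32  26 615] [410.2 250.9] [[ 0.5047 -0.215   0.015 ]]
new [401 265  32  26 619] [416.7 277.7] [[ 0.4508 -0.2161  0.015 ]]
old [173 233  32  28 360] [190.3 248.3] [[0.5843 0.2066 0.015 ]]
old [177 235  11  10  78] [182.1 239.7] [[0.6044 0.2204 0.015 ]]
old [185 258  29  29 384] [200.7 272.5] [[0.533  0.1923 0.015 ]]
old [182 262  11  11  86] [187.  266.9] [[0.5487 0.2173 0.015 ]]
old [191 283  33  30 463] [208.  298.6] [[0.4804 0.1849 0.015 ]]
old [200 309  33  30 454] [218.6 324.3] [[0.4285 0.1712 0.015 ]]
old [210 334  30  23 209] [225.  347.4] [[0.3838 0.1652 0.015 ]]
(540, 792, 3)
```

View pics/z1.png

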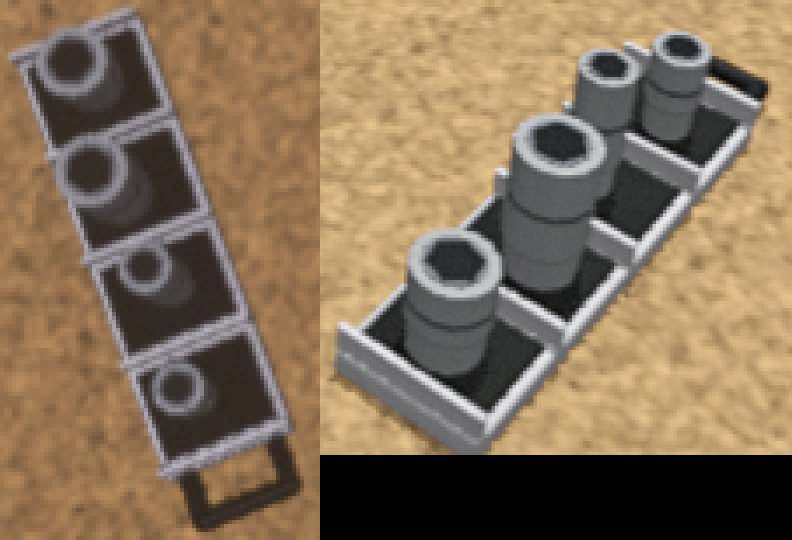

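Triangulating the socket tops from the two views.

```bash
python3 - <<'E'
from h import *
from scipy.spatial.transform import Rotation as R
t=np.load("top0.npz");s=np.load("scene0.npz")
T=[(209.5,322),(201.5,291.3),(187.5,268),(183,240.5)];S=[(458.1,283.4),(437.3,289.1),(424.4,310.6),(393.6,345.1)]
for a,b in zip(T,S):
    o,d=ray(t,a);p,e=ray(s,b);A=np.c_[d[0],-e[0]];x,r,*_=np.linalg.lstsq(A,p-o,rcond=None)
    P=o+d[0]*x[0];Q=p+e[0]*x[1];print(((P+Q)/2).round(4),"gap mm",np.linalg.norm(P-Q)*1e3, "at .079",onz(t,a,.079)[0,:2].round(4),"at .059",onz(t,a,.059)[0,:2].round(4))
# old rail: outer corners of bar top (rib tops z .024)  far-left, far-right ,near-right,near-left
c=[(165+13/4,225+55/4),(165+135/4,225+12/4),(165+288/4,225+430/4),(165+165/4,225+474/4)]
P=onz(t,c,.024);print(P.round(4),P.mean(0).round(4),np.linalg.norm(P-np.roll(P,1,0),axis=1))
d=(P[2]+P[3]-P[0]-P[1]);print("old handle dir deg",np.degrees(np.arctan2(d[1],d[0])))
from bench import bot
q=R.from_rotvec(bot.state()["orientation"]).as_matrix();print(q.round(3))
w=bot.read_camera("wrist");T=np.eye(4);T[:3,:3]=q;T[:3,3]=bot.state()["eef_pos"];print((np.linalg.inv(T)@w["cam_to_world"]).round(3).tolist(),w["vfov"])
E
```

```text
[0.4301 0.1802 0.0577] gap mm 1.73488992992361 at .079 [0.428  0.1754] at .059 [0.4304 0.1792]
[0.4843 0.1841 0.0772] gap mm 2.8140063399900495 at .079 [0.4848 0.1826] at .059 [0.4885 0.1865]
[0.531  0.2037 0.0778] gap mm 2.5242483092266266 at .079 [0.5315 0.2024] at .059 [0.5361 0.2068]
[0.5899 0.2103 0.0565] gap mm 1.9547097190814864 at .079 [0.584  0.2046] at .059 [0.5898 0.209 ]
[[0.6083 0.2449 0.024 ]
 [0.6194 0.1835 0.024 ]
 [0.4065 0.1377 0.024 ]
 [0.3962 0.1971 0.024 ]] [0.5076 0.1908 0.024 ] [0.21745009 0.06240226 0.21778467 0.06021747]
old handle dir deg -167.5823845791778
[[-0.964  0.265 -0.   ]
 [ 0.265  0.964 -0.001]
 [-0.    -0.001 -1.   ]]
[[0.0, -0.948, -0.318, 0.081], [1.0, -0.0, 0.001, -0.001], [-0.001, -0.318, 0.948, -0.124], [0.0, 0.0, 0.0, 1.0]] 70.1267069913571
```

```bash
cat >> h.py <<'E'
from scipy.spatial.transform import Rotation as R
def go(x,y,z,yaw,p0=None,r0=None):
    """tool shift (mm) and turn (deg) to a tool-down pose; yaw = world angle of tool y. Returns also the pose"""
    from bench import bot
    s=bot.state(); p=np.array(s["eef_pos"] if p0 is None else p0); q=R.from_rotvec(s["orientation"]) if r0 is None else r0
    a=np.radians(yaw); ty=np.array([np.cos(a),np.sin(a),0]); tz=np.array([0,0,-1.]); g=R.from_matrix(np.c_[np.cross(ty,tz),ty,tz])
    print((q.inv().apply(np.array([x,y,z])-p)*1e3).round(1).tolist(),(q.inv()*g).as_rotvec(degrees=True).round(2).tolist())
E
python3 -c "
from h import *
go(.49,.19,.25,102.4)"
```

```text
[-422.3, -361.8, 0.1] [-0.06, -0.01, -27.75]
```

Emit:
apply_moves:
  rows:
    - {"translation": [-105, -90, 0], "rot": [0, 0, -7], "grip": 100}
    - {"translation": [-210, -180, 0], "rot": [0, 0, -14], "grip": 100}
    - {"translation": [-315, -270, 0], "rot": [0, 0, -21], "grip": 100}
    - {"translation": [-422, -362, 0], "rot": [0, 0, -27.8], "grip": 100}
    - {"translation": [-422, -362, 0], "rot": [0, 0, -27.8], "grip": 100}
    - {"translation": [-422, -362, 0], "rot": [0, 0, -27.8], "grip": 100}
    - {"translation": [-422, -362, 0], "rot": [0, 0, -27.8], "grip": 100}
    - {"translation": [-422, -362, 0], "rot": [0, 0, -27.8], "grip": 100}
    - {"translation": [-422, -362, 0], "rot": [0, 0, -27.8], "grip": 100}
    - {"translation": [-422, -362, 0], "rot": [0, 0, -27.8], "grip": 100}
  grip_force: 40

```text
time_s: 1.4
eef_pos: [0.4916, 0.186, 0.2503]
orientation: [-0.331, 3.124, -0.002]
ft_force: [0.2, 0.9, 0.1]
gripper_width: 0.0854
finger_force: 0.0
```

Emit:
apply_moves:
  rows:
    - {"translation": [0, 0, 0], "rot": [0, 0, 0], "grip": 100}
    - {"translation": [0, 0, 0], "rot": [0, 0, 0], "grip": 100}

```text
time_s: 1.65
eef_pos: [0.4891, 0.1913, 0.2502]
orientation: [0.344, -3.122, -0.0]
ft_force: [-0.3, -0.9, -0.0]
gripper_width: 0.0859
finger_force: 0.0
```

```bash
python3 - <<'E'
from h import *
from bench import bot
print(bot.state()["eef_pos"],bot.state()["qpos"].round(2))
c=bot.read_camera("wrist");np.savez("w1.npz",**c);cv2.imwrite("pics/w1.png",c["img"][:,:,::-1])
P=[(.4301,.1802,.059),(.4843,.1841,.079),(.531,.2037,.079),(.5899,.2103,.059)];print(proj(c,P).round(1).tolist())
E
```

```text
[0.48914069 0.19126907 0.25019234] [-0.73  0.18  0.27  1.95 -0.06  1.02  1.35]
[[319.7, 151.2], [310.7, 214.9], [320.6, 266.7], [314.1, 311.1]]
```

View pics/w1.png

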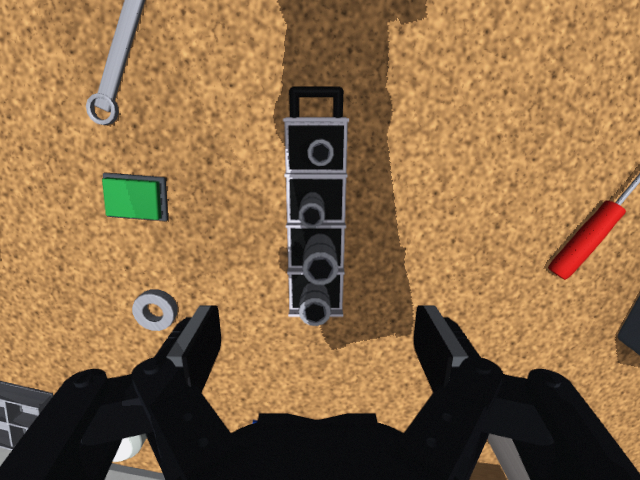

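The predicted ring centres match the picture: (320,152), (311,215), (320,267) and (314,312). The measured positions hold to about 1 px, so I'll go for the first socket.

```bash
python3 -c "
from h import *
from bench import bot
print(bot.state()['eef_pos'])
go(.4301,.1802,.13,102.4)"
```

```text
[0.4891881  0.19121359 0.25021994]
[60.0, 2.1, 120.2] [0.01, -0.02, 0.17]
```

Emit:
apply_moves:
  rows:
    - {"translation": [20, 1, 40], "rot": [0, 0, 0], "grip": 100}
    - {"translation": [40, 2, 80], "rot": [0, 0, 0], "grip": 100}
    - {"translation": [60, 2, 120], "rot": [0, 0, 0], "grip": 100}
    - {"translation": [60, 2, 120], "rot": [0, 0, 0], "grip": 100}
    - {"translation": [60, 2, 120], "rot": [0, 0, 0], "grip": 100}
    - {"translation": [60, 2, 120], "rot": [0, 0, 0], "grip": 100}

```text
time_s: 2.45
eef_pos: [0.4319, 0.1799, 0.1315]
orientation: [-0.341, 3.121, 0.002]
ft_force: [-0.1, 0.2, -0.4]
gripper_width: 0.0853
finger_force: 0.0
```

```bash
python3 - <<'E'
from h import *
from bench import bot
c=bot.read_camera("wrist");np.savez("w2.npz",**c);cv2.imwrite("pics/w2.png",c["img"][:,:,::-1])
P=[(.4301,.1802,.059)];print(bot.state()["eef_pos"],proj(c,P).round(1).tolist())
go(.4301,.1802,.048,102.4)
E
```

```text
[0.43172306 0.17973713 0.13134466] [[318.9, 261.4]]
[1.6, 0.7, 83.3] [0.04, 0.11, 0.06]
```

View pics/w2.png

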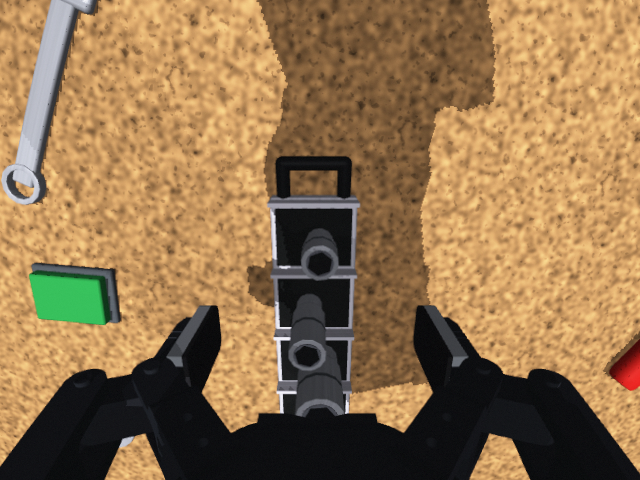

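The ring at (319,262) is where predicted. Descending to grip.

Emit:
apply_moves:
  rows:
    - {"translation": [1, 0, 30], "rot": [0, 0, 0], "grip": 100}
    - {"translation": [1, 0, 60], "rot": [0, 0, 0], "grip": 100}
    - {"translation": [1, 0, 83], "rot": [0, 0, 0], "grip": 100}
    - {"translation": [1, 0, 83], "rot": [0, 0, 0], "grip": 60}
    - {"translation": [1, 0, 83], "rot": [0, 0, 0], "grip": 40}
    - {"translation": [1, 0, 83], "rot": [0, 0, 0], "grip": 15}
    - {"translation": [1, 0, 83], "rot": [0, 0, 0], "grip": 10}
    - {"translation": [1, 0, 83], "rot": [0, 0, 0], "grip": 10}
    - {"translation": [1, 0, 83], "rot": [0, 0, 0], "grip": 10}
    - {"translation": [1, 0, 83], "rot": [0, 0, 0], "grip": 10}
  grip_force: 40

```text
time_s: 3.75
eef_pos: [0.4304, 0.1793, 0.0482]
orientation: [-0.341, 3.122, 0.001]
ft_force: [-0.9, -0.7, 9.2]
gripper_width: 0.0227
finger_force: 38.6
```

```bash
python3 - <<'E'
from h import *
from bench import bot
s=bot.state();print(s["eef_pos"],s["gripper_width"],s["finger_force"])
go(.6127,-.2129,.18,91.1,p0=s["eef_pos"])
E
```

```text
[0.4303764  0.17925882 0.04823985] 0.022700350431376828 38.64577262109378
[-93.7, -422.2, -131.9] [0.04, 0.08, 11.35]
```

Emit:
apply_moves:
  rows:
    - {"translation": [0, 0, -20], "rot": [0, 0, 0], "grip": 10}
    - {"translation": [0, 0, -60], "rot": [0, 0, 0], "grip": 10}
    - {"translation": [0, 0, -110], "rot": [0, 0, 0], "grip": 10}
    - {"translation": [-10, -40, -132], "rot": [0, 0, 1], "grip": 10}
    - {"translation": [-22, -95, -132], "rot": [0, 0, 3], "grip": 10}
    - {"translation": [-34, -150, -132], "rot": [0, 0, 5], "grip": 10}
    - {"translation": [-46, -205, -132], "rot": [0, 0, 7], "grip": 10}
    - {"translation": [-58, -260, -132], "rot": [0, 0, 9], "grip": 10}
    - {"translation": [-70, -315, -132], "rot": [0, 0, 11], "grip": 10}
    - {"translation": [-82, -370, -132], "rot": [0, 0, 11.3], "grip": 10}

```text
time_s: 5.0
eef_pos: [0.5902, -0.1662, 0.1798]
orientation: [-0.031, 3.141, 0.0]
ft_force: [1.1, 0.9, -0.6]
gripper_width: 0.0229
finger_force: 39.5
```

```bash
python3 - <<'E'
from h import *
from bench import bot
s=bot.state();print(s["eef_pos"],s["gripper_width"],s["finger_force"])
go(.6127,-.2129,.14,91.1)
E
```

```text
[ 0.59022057 -0.16622412  0.17980051] 0.022851528728034032 39.541749469935894
[-21.5, -47.1, 39.8] [0.01, 0.03, 0.04]
```

Emit:
apply_moves:
  rows:
    - {"translation": [-18, -40, 20], "rot": [0, 0, 0], "grip": 10}
    - {"translation": [-18, -45, 40], "rot": [0, 0, 0], "grip": 10}
    - {"translation": [-18, -45, 40], "rot": [0, 0, 0], "grip": 10}
    - {"translation": [-18, -45, 40], "rot": [0, 0, 0], "grip": 10}
    - {"translation": [-18, -45, 40], "rot": [0, 0, 0], "grip": 10}

```text
time_s: 5.62
eef_pos: [0.609, -0.2083, 0.1404]
orientation: [-0.034, 3.14, 0.0]
ft_force: [0.7, -0.5, -1.8]
gripper_width: 0.0223
finger_force: 39.6
```

```bash
python3 - <<'E'
from h import *
from bench import bot
c=bot.read_camera("wrist");np.savez("w3.npz",**c);cv2.imwrite("pics/w3.png",c["img"][:,:,::-1])
t=np.load("top0.npz")
print(bot.state()["eef_pos"],proj(c,[(.6127,-.2129,.015),(.5588,-.2140,.015),(.5047,-.2150,.015)]).round(1).tolist())
b=cv2.GaussianBlur(c["img"],(3,3),0).max(2);n,l,st,ce=cv2.connectedComponentsWithStats((b<60).astype(np.uint8))
for i in range(1,n):
    if 400<st[i,4]<20000: print(st[i],ce[i].round(1),onz(c,ce[i],.015)[0].round(4))
go(.6127,-.2129,.05,91.1)
E
```

```text
[ 0.60898005 -0.20843929  0.14033053] [[311.4, 241.7], [311.1, 171.0], [311.0, 90.6]]
[ 269    0   86   40 3367] [311.4  19.2] [ 0.4613 -0.2155  0.015 ]
[ 270   56   84   69 5512] [311.8  89.6] [ 0.5041 -0.2145  0.015 ]
[ 273  140   78   61 4551] [311.7 169.4] [ 0.5576 -0.2136  0.015 ]
[ 276  214   73   54 3850] [312.1 240.3] [ 0.6115 -0.2124  0.015 ]
[298 332  39  34 981] [316.6 348.9] [ 0.7108 -0.2068  0.015 ]
[-3.5, -4.6, 90.3] [0.01, 0.08, 0.12]
```

View pics/w3.png

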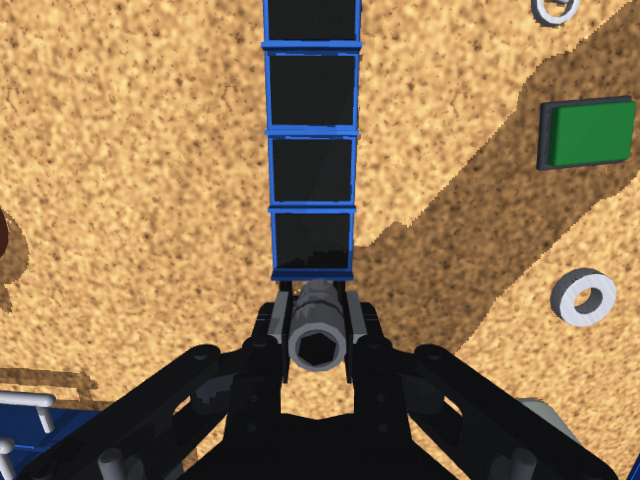

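The four empty bays show at about (312,240), (312,169), (312,90) and (311,19), within 2 mm of the top-view figures. The socket hangs straight in the jaws at (317,349). Placing it in bay 1.

Emit:
apply_moves:
  rows:
    - {"translation": [-3, -4, 20], "rot": [0, 0, 0], "grip": 10}
    - {"translation": [-3, -4, 50], "rot": [0, 0, 0], "grip": 10}
    - {"translation": [-3, -4, 75], "rot": [0, 0, 0], "grip": 10}
    - {"translation": [-3, -4, 88], "rot": [0, 0, 0], "grip": 10}
    - {"translation": [-3, -4, 91.5], "rot": [0, 0, 0], "grip": 10}
    - {"translation": [-3, -4, 91.5], "rot": [0, 0, 0], "grip": 10}
    - {"translation": [-3, -4, 91.5], "rot": [0, 0, 0], "grip": 10}
    - {"translation": [-3, -4, 91.5], "rot": [0, 0, 0], "grip": 10}

```text
time_s: 6.68
eef_pos: [0.6118, -0.2132, 0.0481]
orientation: [-0.032, 3.141, 0.0]
ft_force: [-2.1, 1.8, 6.0]
gripper_width: 0.0225
finger_force: 40.1
```

```bash
python3 - <<'E'
from h import *
from bench import bot
c=np.load("w3.npz");print("in-hand top at",onz(c,(317.5,349.5),.1513).round(4))
s=bot.state();print(s["eef_pos"],s["ft_force"])
E
```

```text
in-hand top at [[ 0.6106 -0.2086  0.1513]]
[ 0.61176436 -0.21316806  0.04810526] [-2.07632936  1.83696071  5.95635851]
```

Emit:
apply_moves:
  rows:
    - {"translation": [0, 0, 0], "rot": [0, 0, 0], "grip": 30}
    - {"translation": [0, 0, 0], "rot": [0, 0, 0], "grip": 50}
    - {"translation": [0, 0, 0], "rot": [0, 0, 0], "grip": 65}
    - {"translation": [0, 0, 0], "rot": [0, 0, 0], "grip": 65}
    - {"translation": [0, 0, -20], "rot": [0, 0, 0], "grip": 65}
    - {"translation": [0, 0, -60], "rot": [0, 0, 0], "grip": 80}
    - {"translation": [0, 0, -112], "rot": [0, 0, 0], "grip": 100}
    - {"translation": [0, 0, -112], "rot": [0, 0, 0], "grip": 100}
    - {"translation": [0, 0, -112], "rot": [0, 0, 0], "grip": 100}

```text
time_s: 7.8
eef_pos: [0.6117, -0.2131, 0.1608]
orientation: [-0.032, 3.14, 0.0]
ft_force: [-0.3, -0.4, -0.7]
gripper_width: 0.0854
finger_force: 0.0
```

```bash
python3 - <<'E'
from h import *
from bench import bot
c=bot.read_camera("wrist");cv2.imwrite("pics/w4.png",c["img"][:,:,::-1])
print(bot.state()["eef_pos"],proj(c,[(.6120,-.2127,.059)]))
go(.4843,.1841,.16,102.4)
E
```

```text
[ 0.61132313 -0.21300852  0.1599038 ] [[318.18261201 248.29185524]]
[119.0, 399.6, 0.0] [0.02, -0.01, -11.24]
```

View pics/w4.png

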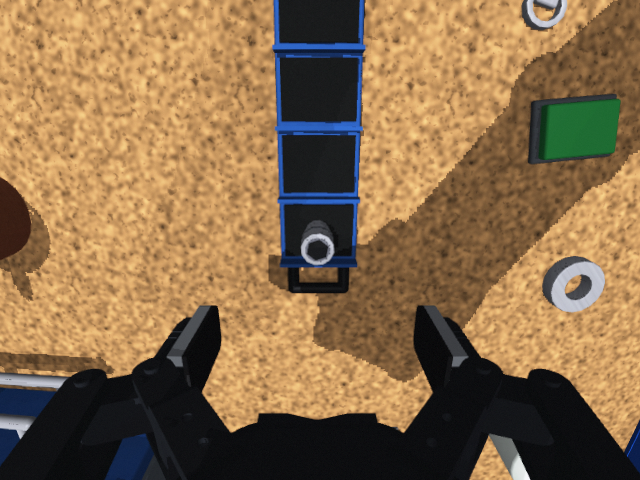

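Socket 1 stands upright at (317,249), right on the bay centre. Going for socket 2.

Emit:
apply_moves:
  rows:
    - {"translation": [17, 57, 0], "rot": [0, 0, -2], "grip": 100}
    - {"translation": [34, 114, 0], "rot": [0, 0, -4], "grip": 100}
    - {"translation": [51, 171, 0], "rot": [0, 0, -6], "grip": 100}
    - {"translation": [68, 228, 0], "rot": [0, 0, -8], "grip": 100}
    - {"translation": [85, 285, 0], "rot": [0, 0, -10], "grip": 100}
    - {"translation": [102, 342, 0], "rot": [0, 0, -11.2], "grip": 100}
    - {"translation": [119, 399, 0], "rot": [0, 0, -11.2], "grip": 100}
    - {"translation": [119, 399, 0], "rot": [0, 0, -11.2], "grip": 100}
    - {"translation": [119, 399, 0], "rot": [0, 0, -11.2], "grip": 100}
    - {"translation": [119, 399, 0], "rot": [0, 0, -11.2], "grip": 100}

```text
time_s: 9.1
eef_pos: [0.4848, 0.182, 0.1595]
orientation: [0.335, -3.123, 0.001]
ft_force: [0.6, -0.7, 0.2]
gripper_width: 0.0852
finger_force: 0.0
```

```bash
cat > see.py <<'E'
from h import *
from bench import bot
import sys
# refine a socket's ring near a predicted place: dark opening inside a bright ring -> (x,y)
x,y,z=map(float,sys.argv[1:4]);zg=float(sys.argv[4]);yaw=float(sys.argv[5]);rr=int(sys.argv[6])
c=bot.read_camera("wrist");u,v=proj(c,[(x,y,z)])[0]
g=cv2.cvtColor(c["img"],cv2.COLOR_RGB2GRAY);u0,v0=int(u)-40,int(v)-40
w=cv2.medianBlur(g[max(v0,0):v0+80,u0:u0+80],3)
k=cv2.HoughCircles(w,cv2.HOUGH_GRADIENT,1,20,param1=100,param2=12,minRadius=rr-4,maxRadius=rr+4)
print("pred",u,v,bot.state()["eef_pos"])
if k is not None:
    for a,b,r in k[0][:3]: print("circle",u0+a,max(v0,0)+b,r,onz(c,(u0+a,max(v0,0)+b),z)[0].round(4))
go(x,y,zg,yaw)
E
python3 see.py .4843 .1841 .079 .058 102.4 17
```

```text
pred 321.26723876179074 259.3994104422152 [0.48485738 0.18198041 0.15958733]
circle 321.5 255.5 20.4 [0.4816 0.1837 0.079 ]
[0.0, 2.2, 101.6] [-0.03, -0.03, -0.16]
```

Emit:
apply_moves:
  rows:
    - {"translation": [1, 2, 30], "rot": [0, 0, 0], "grip": 100}
    - {"translation": [1, 2, 60], "rot": [0, 0, 0], "grip": 100}
    - {"translation": [1, 2, 90], "rot": [0, 0, 0], "grip": 100}
    - {"translation": [1, 2, 101.5], "rot": [0, 0, 0], "grip": 80}
    - {"translation": [1, 2, 101.5], "rot": [0, 0, 0], "grip": 60}
    - {"translation": [1, 2, 101.5], "rot": [0, 0, 0], "grip": 40}
    - {"translation": [1, 2, 101.5], "rot": [0, 0, 0], "grip": 15}
    - {"translation": [1, 2, 101.5], "rot": [0, 0, 0], "grip": 10}
    - {"translation": [1, 2, 101.5], "rot": [0, 0, 0], "grip": 10}
    - {"translation": [1, 2, 101.5], "rot": [0, 0, 0], "grip": 10}

```text
time_s: 10.4
eef_pos: [0.4839, 0.1852, 0.0594]
orientation: [-0.338, 3.122, 0.001]
ft_force: [-1.0, -1.1, 7.1]
gripper_width: 0.0232
finger_force: 38.8
```

```bash
python3 - <<'E'
from h import *
from bench import bot
s=bot.state();print(s["eef_pos"],s["gripper_width"],s["finger_force"])
go(.5582,-.2138,.19,91.1)
E
```

```text
[0.4838577  0.18516858 0.05942364] 0.023161903566871155 38.809179067611694
[12.5, -405.6, -130.8] [0.04, 0.09, 11.25]
```

Emit:
apply_moves:
  rows:
    - {"translation": [0, 0, -20], "rot": [0, 0, 0], "grip": 10}
    - {"translation": [0, 0, -60], "rot": [0, 0, 0], "grip": 10}
    - {"translation": [0, 0, -110], "rot": [0, 0, 0], "grip": 10}
    - {"translation": [1, -40, -130], "rot": [0, 0, 1], "grip": 10}
    - {"translation": [3, -100, -130], "rot": [0, 0, 3], "grip": 10}
    - {"translation": [5, -160, -130], "rot": [0, 0, 5], "grip": 10}
    - {"translation": [7, -220, -130], "rot": [0, 0, 7], "grip": 10}
    - {"translation": [9, -280, -130], "rot": [0, 0, 9], "grip": 10}
    - {"translation": [11, -340, -130], "rot": [0, 0, 11], "grip": 10}
    - {"translation": [12, -400, -130], "rot": [0, 0, 11.2], "grip": 10}

```text
time_s: 11.65
eef_pos: [0.5573, -0.21, 0.1891]
orientation: [-0.031, 3.14, 0.0]
ft_force: [0.6, 0.9, -0.8]
gripper_width: 0.0232
finger_force: 39.5
```

Emit:
apply_moves:
  rows:
    - {"translation": [0, -5, 30], "rot": [0, 0, 0], "grip": 10}
    - {"translation": [0, -5, 50], "rot": [0, 0, 0], "grip": 10}
    - {"translation": [0, -5, 50], "rot": [0, 0, 0], "grip": 10}
    - {"translation": [0, -5, 50], "rot": [0, 0, 0], "grip": 10}
    - {"translation": [0, -5, 50], "rot": [0, 0, 0], "grip": 10}

```text
time_s: 12.28
eef_pos: [0.5578, -0.2128, 0.1393]
orientation: [-0.033, 3.14, -0.0]
ft_force: [0.2, 0.1, -2.0]
gripper_width: 0.0232
finger_force: 39.6
```

```bash
python3 see.py .5582 -.2138 .16 .0592 91.1 28
```

```text
pred 315.7296858114989 363.27369489294057 [ 0.55767306 -0.2128548   0.13921103]
circle 322.5 361.5 25.8 [ 0.5574 -0.2114  0.16  ]
[-0.4, -1.0, 80.0] [-0.0, 0.07, 0.1]
```

Emit:
apply_moves:
  rows:
    - {"translation": [0, -1, 30], "rot": [0, 0, 0], "grip": 10}
    - {"translation": [0, -1, 55], "rot": [0, 0, 0], "grip": 10}
    - {"translation": [0, -1, 72], "rot": [0, 0, 0], "grip": 10}
    - {"translation": [0, -1, 79], "rot": [0, 0, 0], "grip": 10}
    - {"translation": [0, -1, 80], "rot": [0, 0, 0], "grip": 10}
    - {"translation": [0, -1, 80], "rot": [0, 0, 0], "grip": 10}
    - {"translation": [0, -1, 80], "rot": [0, 0, 0], "grip": 10}

```text
time_s: 13.2
eef_pos: [0.5575, -0.2144, 0.0592]
orientation: [-0.032, 3.141, -0.0]
ft_force: [-3.2, 1.3, 7.0]
gripper_width: 0.0231
finger_force: 40.3
```

Contact is firm, so I'll release, lift and move on to socket 3.

Emit:
apply_moves:
  rows:
    - {"translation": [0, 0, 0], "rot": [0, 0, 0], "grip": 30}
    - {"translation": [0, 0, 0], "rot": [0, 0, 0], "grip": 50}
    - {"translation": [0, 0, 0], "rot": [0, 0, 0], "grip": 65}
    - {"translation": [0, 0, 0], "rot": [0, 0, 0], "grip": 65}
    - {"translation": [0, 0, -20], "rot": [0, 0, 0], "grip": 65}
    - {"translation": [0, 0, -60], "rot": [0, 0, 0], "grip": 80}
    - {"translation": [0, 0, -111], "rot": [0, 0, 0], "grip": 100}
    - {"translation": [0, 0, -111], "rot": [0, 0, 0], "grip": 100}
    - {"translation": [0, 0, -111], "rot": [0, 0, 0], "grip": 100}

```text
time_s: 14.32
eef_pos: [0.5572, -0.2141, 0.1702]
orientation: [-0.032, 3.14, 0.0]
ft_force: [-0.3, -0.0, -1.1]
gripper_width: 0.0857
finger_force: 0.0
```

```bash
python3 see.py .5580 -.2138 .079 .06 91.1 17; python3 -c "
from h import *
go(.531,.2037,.17,102.4)"
```

```text
pred 318.12326663658763 254.2770285902904 [ 0.55687354 -0.21404336  0.16940465]
circle 316.5 253.5 16.5 [ 0.5575 -0.2149  0.079 ]
circle 319.5 289.5 14.0 [ 0.5843 -0.2123  0.079 ]
[-1.2, 0.2, 109.4] [0.02, -0.02, 0.06]
[17.4, 418.2, -0.5] [0.02, -0.01, -11.24]
```

Socket 2 stands in bay 2, on target to about 1 mm. Next, socket 3.

Emit:
apply_moves:
  rows:
    - {"translation": [3, 60, 0], "rot": [0, 0, -2], "grip": 100}
    - {"translation": [6, 120, 0], "rot": [0, 0, -4], "grip": 100}
    - {"translation": [9, 180, 0], "rot": [0, 0, -6], "grip": 100}
    - {"translation": [12, 240, 0], "rot": [0, 0, -8], "grip": 100}
    - {"translation": [14, 300, 0], "rot": [0, 0, -10], "grip": 100}
    - {"translation": [16, 360, 0], "rot": [0, 0, -11.2], "grip": 100}
    - {"translation": [17, 418, 0], "rot": [0, 0, -11.2], "grip": 100}
    - {"translation": [17, 418, 0], "rot": [0, 0, -11.2], "grip": 100}
    - {"translation": [17, 418, 0], "rot": [0, 0, -11.2], "grip": 100}
    - {"translation": [17, 418, 0], "rot": [0, 0, -11.2], "grip": 100}

```text
time_s: 15.62
eef_pos: [0.5318, 0.2017, 0.169]
orientation: [0.335, -3.123, 0.001]
ft_force: [0.3, -0.2, -0.0]
gripper_width: 0.0855
finger_force: 0.0
```

```bash
python3 see.py .531 .2037 .079 .058 102.4 25
```

```text
pred 320.9765920871128 253.64460908346223 [0.53190002 0.20181395 0.16917673]
circle 319.5 255.5 23.9 [0.5325 0.203  0.079 ]
[0.4, 2.1, 111.2] [-0.02, -0.03, -0.16]
```

Emit:
apply_moves:
  rows:
    - {"translation": [0, 1.5, 35], "rot": [0, 0, 0], "grip": 100}
    - {"translation": [0, 1.5, 70], "rot": [0, 0, 0], "grip": 100}
    - {"translation": [0, 1.5, 100], "rot": [0, 0, 0], "grip": 100}
    - {"translation": [0, 1.5, 111], "rot": [0, 0, 0], "grip": 80}
    - {"translation": [0, 1.5, 111], "rot": [0, 0, 0], "grip": 60}
    - {"translation": [0, 1.5, 111], "rot": [0, 0, 0], "grip": 40}
    - {"translation": [0, 1.5, 111], "rot": [0, 0, 0], "grip": 25}
    - {"translation": [0, 1.5, 111], "rot": [0, 0, 0], "grip": 20}
    - {"translation": [0, 1.5, 111], "rot": [0, 0, 0], "grip": 20}
    - {"translation": [0, 1.5, 111], "rot": [0, 0, 0], "grip": 20}
  grip_force: 50

```text
time_s: 16.92
eef_pos: [0.5321, 0.2049, 0.0596]
orientation: [-0.338, 3.122, 0.001]
ft_force: [-0.9, -1.9, 8.0]
gripper_width: 0.033
finger_force: 49.7
```

```bash
python3 - <<'E'
from h import *
from bench import bot
s=bot.state();print(s["eef_pos"],s["gripper_width"],s["finger_force"])
go(.5043,-.2148,.19,91.1)
E
```

```text
[0.53212809 0.20486314 0.05955988] 0.03295210889645804 49.712152830907144
[116.7, -403.9, -130.9] [0.04, 0.1, 11.24]
```

Emit:
apply_moves:
  rows:
    - {"translation": [0, 0, -20], "rot": [0, 0, 0], "grip": 20}
    - {"translation": [0, 0, -60], "rot": [0, 0, 0], "grip": 20}
    - {"translation": [0, 0, -110], "rot": [0, 0, 0], "grip": 20}
    - {"translation": [10, -40, -130], "rot": [0, 0, 1], "grip": 20}
    - {"translation": [27, -98, -130], "rot": [0, 0, 3], "grip": 20}
    - {"translation": [45, -156, -130], "rot": [0, 0, 5], "grip": 20}
    - {"translation": [62, -214, -130], "rot": [0, 0, 7], "grip": 20}
    - {"translation": [80, -272, -130], "rot": [0, 0, 9], "grip": 20}
    - {"translation": [97, -330, -130], "rot": [0, 0, 11], "grip": 20}
    - {"translation": [114, -388, -130], "rot": [0, 0, 11.2], "grip": 20}

```text
time_s: 18.18
eef_pos: [0.5028, -0.2003, 0.1891]
orientation: [-0.031, 3.14, 0.001]
ft_force: [1.8, 0.7, -3.5]
gripper_width: 0.0327
finger_force: 50.4
```

Emit:
apply_moves:
  rows:
    - {"translation": [2, -16, 30], "rot": [0, 0, 0], "grip": 20}
    - {"translation": [2, -16, 50], "rot": [0, 0, 0], "grip": 20}
    - {"translation": [2, -16, 50], "rot": [0, 0, 0], "grip": 20}
    - {"translation": [2, -16, 50], "rot": [0, 0, 0], "grip": 20}
    - {"translation": [2, -16, 50], "rot": [0, 0, 0], "grip": 20}

```text
time_s: 18.8
eef_pos: [0.502, -0.2145, 0.1393]
orientation: [-0.033, 3.14, -0.0]
ft_force: [0.9, -0.1, -4.0]
gripper_width: 0.0332
finger_force: 50.4
```

```bash
python3 see.py .5043 -.2148 .16 .0594 91.1 38
```

```text
pred 317.48283743181366 367.3846695859553 [ 0.50195454 -0.21447922  0.13921027]
circle 317.5 372.5 39.1 [ 0.5066 -0.2147  0.16  ]
circle 317.5 349.5 39.6 [ 0.4964 -0.215   0.16  ]
[-2.2, -0.4, 79.8] [-0.0, 0.08, 0.09]
```

Emit:
apply_moves:
  rows:
    - {"translation": [-2, 0, 30], "rot": [0, 0, 0], "grip": 20}
    - {"translation": [-2, 0, 55], "rot": [0, 0, 0], "grip": 20}
    - {"translation": [-2, 0, 72], "rot": [0, 0, 0], "grip": 20}
    - {"translation": [-2, 0, 79], "rot": [0, 0, 0], "grip": 20}
    - {"translation": [-2, 0, 80], "rot": [0, 0, 0], "grip": 20}
    - {"translation": [-2, 0, 80], "rot": [0, 0, 0], "grip": 20}
    - {"translation": [-2, 0, 80], "rot": [0, 0, 0], "grip": 20}

```text
time_s: 19.73
eef_pos: [0.5035, -0.2148, 0.0592]
orientation: [-0.031, 3.141, 0.0]
ft_force: [-3.4, 1.7, 4.7]
gripper_width: 0.0326
finger_force: 51.9
```

Emit:
apply_moves:
  rows:
    - {"translation": [0, 0, 0], "rot": [0, 0, 0], "grip": 40}
    - {"translation": [0, 0, 0], "rot": [0, 0, 0], "grip": 60}
    - {"translation": [0, 0, 0], "rot": [0, 0, 0], "grip": 75}
    - {"translation": [0, 0, 0], "rot": [0, 0, 0], "grip": 75}
    - {"translation": [0, 0, -20], "rot": [0, 0, 0], "grip": 75}
    - {"translation": [0, 0, -60], "rot": [0, 0, 0], "grip": 80}
    - {"translation": [0, 0, -111], "rot": [0, 0, 0], "grip": 100}
    - {"translation": [0, 0, -111], "rot": [0, 0, 0], "grip": 100}
    - {"translation": [0, 0, -111], "rot": [0, 0, 0], "grip": 100}

```text
time_s: 20.85
eef_pos: [0.5033, -0.2144, 0.1692]
orientation: [-0.032, 3.141, 0.0]
ft_force: [0.7, -0.2, -0.9]
gripper_width: 0.0854
finger_force: 0.0
```

```bash
python3 see.py .5043 -.2148 .079 .06 91.1 25; python3 -c "
from h import *
go(.5899,.2103,.16,102.4)"
```

```text
pred 316.94394944410277 255.1107869969934 [ 0.50303877 -0.21434972  0.16868207]
circle 316.5 252.5 24.6 [ 0.5024 -0.2151  0.079 ]
[-1.4, -0.5, 108.7] [0.02, -0.05, 0.07]
[-95.5, 422.8, 8.7] [0.02, -0.05, -11.23]
```

Socket 3 is in bay 3, about 2 mm off centre. Next, socket 4.

Emit:
apply_moves:
  rows:
    - {"translation": [-13, 59, 0], "rot": [0, 0, -2], "grip": 100}
    - {"translation": [-26, 118, 0], "rot": [0, 0, -4], "grip": 100}
    - {"translation": [-40, 177, 0], "rot": [0, 0, -6], "grip": 100}
    - {"translation": [-53, 236, 0], "rot": [0, 0, -8], "grip": 100}
    - {"translation": [-67, 295, 0], "rot": [0, 0, -10], "grip": 100}
    - {"translation": [-81, 354, 4], "rot": [0, 0, -11.2], "grip": 100}
    - {"translation": [-95, 423, 9], "rot": [0, 0, -11.2], "grip": 100}
    - {"translation": [-95, 423, 9], "rot": [0, 0, -11.2], "grip": 100}
    - {"translation": [-95, 423, 9], "rot": [0, 0, -11.2], "grip": 100}
    - {"translation": [-95, 423, 9], "rot": [0, 0, -11.2], "grip": 100}

```text
time_s: 22.15
eef_pos: [0.5898, 0.2082, 0.1599]
orientation: [0.335, -3.123, 0.001]
ft_force: [-0.3, -0.5, 0.7]
gripper_width: 0.0852
finger_force: 0.0
```

```bash
python3 see.py .5899 .2103 .059 .048 102.4 24
```

```text
pred 320.68394271832716 249.40049049639327 [0.58987251 0.20828512 0.16018516]
circle 317.5 249.5 20.5 [0.5904 0.2081 0.059 ]
[-0.5, 2.0, 112.2] [-0.03, -0.03, -0.17]
```

Emit:
apply_moves:
  rows:
    - {"translation": [0, 1, 35], "rot": [0, 0, 0], "grip": 100}
    - {"translation": [0, 1, 70], "rot": [0, 0, 0], "grip": 100}
    - {"translation": [0, 1, 100], "rot": [0, 0, 0], "grip": 100}
    - {"translation": [0, 1, 112], "rot": [0, 0, 0], "grip": 80}
    - {"translation": [0, 1, 112], "rot": [0, 0, 0], "grip": 60}
    - {"translation": [0, 1, 112], "rot": [0, 0, 0], "grip": 40}
    - {"translation": [0, 1, 112], "rot": [0, 0, 0], "grip": 25}
    - {"translation": [0, 1, 112], "rot": [0, 0, 0], "grip": 20}
    - {"translation": [0, 1, 112], "rot": [0, 0, 0], "grip": 20}
    - {"translation": [0, 1, 112], "rot": [0, 0, 0], "grip": 20}

```text
time_s: 23.45
eef_pos: [0.5904, 0.2112, 0.0498]
orientation: [-0.338, 3.122, 0.001]
ft_force: [-1.2, -1.8, 7.2]
gripper_width: 0.0322
finger_force: 49.9
```

```bash
python3 - <<'E'
from h import *
from bench import bot
s=bot.state();print(s["eef_pos"],s["gripper_width"],s["finger_force"])
go(.4507,-.216,.19,91.1)
E
```

```text
[0.59043181 0.2112267  0.04978394] 0.03220236943011296 49.944218783239194
[227.6, -387.4, -140.8] [0.04, 0.11, 11.24]
```

Emit:
apply_moves:
  rows:
    - {"translation": [0, 0, -20], "rot": [0, 0, 0], "grip": 20}
    - {"translation": [0, 0, -60], "rot": [0, 0, 0], "grip": 20}
    - {"translation": [0, 0, -110], "rot": [0, 0, 0], "grip": 20}
    - {"translation": [18, -30, -140], "rot": [0, 0, 1], "grip": 20}
    - {"translation": [48, -82, -140], "rot": [0, 0, 3], "grip": 20}
    - {"translation": [78, -134, -140], "rot": [0, 0, 5], "grip": 20}
    - {"translation": [108, -186, -140], "rot": [0, 0, 7], "grip": 20}
    - {"translation": [138, -238, -140], "rot": [0, 0, 9], "grip": 20}
    - {"translation": [168, -290, -140], "rot": [0, 0, 11], "grip": 20}
    - {"translation": [198, -342, -140], "rot": [0, 0, 11.2], "grip": 20}

```text
time_s: 24.7
eef_pos: [0.4688, -0.167, 0.1898]
orientation: [-0.031, 3.139, 0.001]
ft_force: [0.8, -0.0, -2.2]
gripper_width: 0.0326
finger_force: 50.1
```

```bash
python3 -c "
from h import *
from bench import bot
print(bot.state()['eef_pos'])
go(.4507,-.216,.14,91.1)"
```

```text
[ 0.46878846 -0.16695462  0.18983516]
[19.1, -48.7, 49.8] [0.04, 0.12, 0.02]
```

Emit:
apply_moves:
  rows:
    - {"translation": [15, -46, 20], "rot": [0, 0, 0], "grip": 20}
    - {"translation": [17, -47, 50], "rot": [0, 0, 0], "grip": 20}
    - {"translation": [17, -47, 50], "rot": [0, 0, 0], "grip": 20}
    - {"translation": [17, -47, 50], "rot": [0, 0, 0], "grip": 20}
    - {"translation": [17, -47, 50], "rot": [0, 0, 0], "grip": 20}

```text
time_s: 25.32
eef_pos: [0.4543, -0.2122, 0.1396]
orientation: [-0.034, 3.14, 0.0]
ft_force: [0.3, -0.2, -2.2]
gripper_width: 0.0323
finger_force: 50.3
```

```bash
python3 see.py .4507 -.216 .15 .0496 91.1 37
```

```text
pred 308.73590619725405 337.3291220422244 [ 0.45419408 -0.21218169  0.13939767]
circle 310.5 341.5 34.9 [ 0.4526 -0.2153  0.15  ]
[3.7, -3.7, 89.8] [-0.0, 0.1, 0.12]
```

Emit:
apply_moves:
  rows:
    - {"translation": [3, -3.5, 30], "rot": [0, 0, 0], "grip": 20}
    - {"translation": [3, -3.5, 60], "rot": [0, 0, 0], "grip": 20}
    - {"translation": [3, -3.5, 80], "rot": [0, 0, 0], "grip": 20}
    - {"translation": [3, -3.5, 88], "rot": [0, 0, 0], "grip": 20}
    - {"translation": [3, -3.5, 90], "rot": [0, 0, 0], "grip": 20}
    - {"translation": [3, -3.5, 90], "rot": [0, 0, 0], "grip": 20}
    - {"translation": [3, -3.5, 90], "rot": [0, 0, 0], "grip": 20}

```text
time_s: 26.25
eef_pos: [0.4506, -0.216, 0.0497]
orientation: [-0.032, 3.141, 0.001]
ft_force: [-7.0, 2.9, 18.1]
gripper_width: 0.0325
finger_force: 52.6
```

Emit:
apply_moves:
  rows:
    - {"translation": [0, 0, 0], "rot": [0, 0, 0], "grip": 40}
    - {"translation": [0, 0, 0], "rot": [0, 0, 0], "grip": 60}
    - {"translation": [0, 0, 0], "rot": [0, 0, 0], "grip": 75}
    - {"translation": [0, 0, 0], "rot": [0, 0, 0], "grip": 75}
    - {"translation": [0, 0, -20], "rot": [0, 0, 0], "grip": 75}
    - {"translation": [0, 0, -60], "rot": [0, 0, 0], "grip": 80}
    - {"translation": [0, 0, -111], "rot": [0, 0, 0], "grip": 100}
    - {"translation": [0, 40, -160], "rot": [0, 0, 0], "grip": 100}
    - {"translation": [0, 100, -160], "rot": [0, 0, 0], "grip": 100}
    - {"translation": [0, 160, -160], "rot": [0, 0, 0], "grip": 100}

```text
time_s: 27.5
eef_pos: [0.4472, -0.0545, 0.2091]
orientation: [-0.031, 3.14, 0.001]
ft_force: [1.0, 0.2, -1.1]
gripper_width: 0.0854
finger_force: 0.0
```

Emit:
apply_moves:
  rows:
    - {"translation": [0, 0, 0], "rot": [0, 0, 0], "grip": 100}
    - {"translation": [0, 0, 0], "rot": [0, 0, 0], "grip": 100}
    - {"translation": [0, 0, 0], "rot": [0, 0, 0], "grip": 100}
    - {"translation": [0, 0, 0], "rot": [0, 0, 0], "grip": 100}

```text
time_s: 28.0
eef_pos: [0.4471, -0.0573, 0.2082]
orientation: [0.028, -3.141, 0.001]
ft_force: [0.3, -0.1, -0.6]
gripper_width: 0.0853
finger_force: 0.0
```

```bash
python3 - <<'E'
from h import *
from bench import bot
a=bot.read_camera("top");b=bot.read_camera("scene")
P=[(.612,-.2127,.059),(.558,-.2138,.079),(.5043,-.2148,.079),(.4507,-.216,.059)]
print(proj(a,P).round(1).tolist())
x=cv2.resize(a["img"][150:310,350:450],None,fx=3.5,fy=3.5,interpolation=3);y=cv2.resize(b["img"][170:260,190:330],None,fx=3.1,fy=3.1,interpolation=3)
p=np.zeros((560,x.shape[1]+y.shape[1],3),np.uint8);p[:560,:350]=x;p[:y.shape[0],350:]=y
cv2.imwrite("pics/end.png",p[:,:,::-1])
E
```

```text
[[401.0, 192.1], [409.2, 215.8], [415.9, 243.5], [420.9, 273.8]]
```

View pics/end.png

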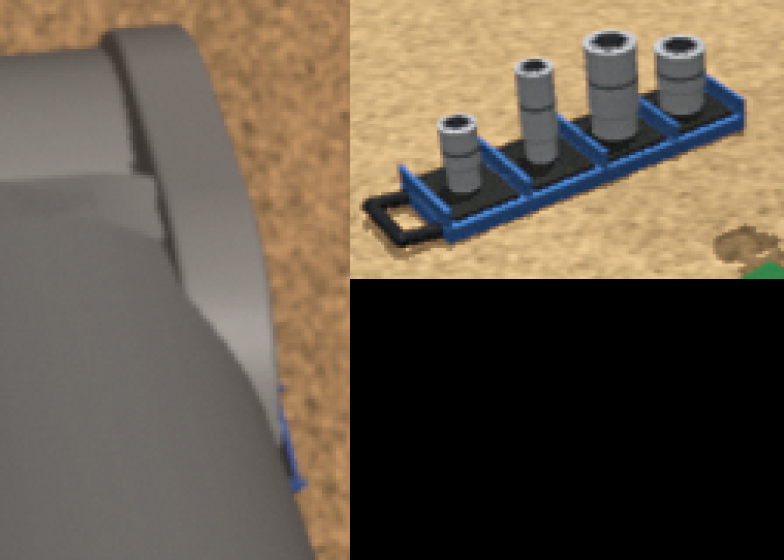

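The scene view shows all four sockets upright and centred in their bays. From the handle they are short slim (457,122), deep slim (535,66), deep wide (610,42) and short wide (680,45) in the crop. That matches the order on the old rail.

```bash
python3 -c "
from bench import bot
print(bot.finish_job())"
```

```text
the job is handed in; nothing more can be done
None
```

All four sockets now stand upright, one per bay, on the blue rail in the original order from its loop handle (short slim, deep slim, deep wide, short wide), and the job was handed in at about 28 s.

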